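# Pack the sampling carrier

## Task

Pack the black carrier for a sampling round: stand each of the three brown glass bottles upright in the insert that has the colour of its cap, and put the top sample pot from the spring-loaded dispenser, lid up, flat in the white insert. Set everything down gently, never dropping it or tipping a bottle over, and leave the white plastic bottles standing where they are.

Things in the scene. Friction and masses are not known exactly. Their poses are not given: they have to be found in the camera images.
- amber_blue_c (a point): Brown (amber) glass bottle with a blue cap and a paper label, loose, standing upright: 44 mm diameter, 88 mm tall, straight-sided up to 50 mm, then a shoulder narrowing to neck and cap (22 mm), 75 to 155 g. The point is its centre, 44 mm above its underside; z is its upright axis.
- amber_green_c (a point): Brown (amber) glass bottle with a green cap and a paper label, loose, standing upright: 44 mm diameter, 88 mm tall, straight-sided up to 50 mm, then a shoulder narrowing to neck and cap (22 mm), 75 to 155 g. The point is its centre, 44 mm above its underside; z is its upright axis.
- amber_yellow_c (a point): Brown (amber) glass bottle with a yellow cap and a paper label, loose, standing upright: 44 mm diameter, 88 mm tall, straight-sided up to 50 mm, then a shoulder narrowing to neck and cap (22 mm), 75 to 155 g. The point is its centre, 44 mm above its underside; z is its upright axis.
- pot_c (a point): White pot with red lid, round, 50 mm wide, 30 mm tall, 50 g: top one of 3 alike in a fixed spring dispenser (square dark tube, 62 mm wide). The point is its centre, 15 mm above its underside. The tube's rim is 12 mm below the point (83 mm above the table): keep fingertips above it, pinch the pot's upper part, lift 20 mm straight up; the soft stack below (16 N/m) then rises 30 mm.
- plain_blue_c (a point): Look-alike that does not belong: white plastic bottle with a blue cap, loose, same shape, size and weight as the amber ones (44 mm diameter, 88 mm tall). The point is its centre, 44 mm above its underside; z is its upright axis.
- plain_yellow_c (a point): Look-alike that does not belong: white plastic bottle with a yellow cap, loose, same shape, size and weight as the amber ones (44 mm diameter, 88 mm tall). The point is its centre, 44 mm above its underside; z is its upright axis.
- insert_blue: Blue square open-topped insert, fixed: 70 x 70 mm outside, 66 x 66 mm inside, 24 mm high, floor 2 mm thick. The origin is the centre of its underside, 4 mm above the table; z is up. One of four inserts in a row along their y axis, 74 mm centre to centre, in a fixed black carrier (90 x 310 mm, 12 mm high); their order in the row changes. Fingers closing along x clear the neighbours.
- insert_green: Green square open-topped insert, fixed: 70 x 70 mm outside, 66 x 66 mm inside, 24 mm high, floor 2 mm thick. The origin is the centre of its underside, 4 mm above the table; z is up. One of four inserts in a row along their y axis, 74 mm centre to centre, in a fixed black carrier (90 x 310 mm, 12 mm high); their order in the row changes. Fingers closing along x clear the neighbours.
- insert_yellow: Yellow square open-topped insert, fixed: 70 x 70 mm outside, 66 x 66 mm inside, 24 mm high, floor 2 mm thick. The origin is the centre of its underside, 4 mm above the table; z is up. One of four inserts in a row along their y axis, 74 mm centre to centre, in a fixed black carrier (90 x 310 mm, 12 mm high); their order in the row changes. Fingers closing along x clear the neighbours.
- insert_white: White square insert for the sample pot, shallow, fixed: 70 x 70 mm outside, 66 x 66 mm inside, 8 mm high, floor 2 mm thick. The origin is the centre of its underside, 4 mm above the table; z is up. One of four inserts in a row along their y axis, 74 mm centre to centre, in a fixed black carrier (90 x 310 mm, 12 mm high); their order in the row changes. Fingers closing along x clear the neighbours.

How it is judged (in metres and radians):
At the end, for the whole second after the job is handed in: Each amber bottle upright (0.1 rad) on the floor of the insert of its cap colour, within 17 mm of its centre; the pot flat, lid up, on the floor of the white insert, within 13 mm; all released, at rest; both white bottles upright within 30 mm of their start (horizontal distance between amber_blue_c and insert_blue below 0.017 m and z of amber_blue_c in the frame of insert_blue between 0.043 and 0.052 m and angle between each of amber_blue_c, amber_green_c, amber_yellow_c, pot_c, plain_blue_c, plain_yellow_c's own z axis and vertical below 0.1 rad and linear speed of each of amber_blue, amber_green, amber_yellow, pot2 below 0.02 m/s and horizontal distance between amber_green_c and insert_green below 0.017 m and z of amber_green_c in the frame of insert_green between 0.043 and 0.052 m and horizontal distance between amber_yellow_c and insert_yellow below 0.017 m and z of amber_yellow_c in the frame of insert_yellow between 0.043 and 0.052 m and horizontal distance between pot_c and insert_white below 0.013 m and z of pot_c in the frame of insert_white between 0.012 and 0.021 m and distance of each of plain_blue_c, plain_yellow_c from where it was at the start of the episode below 0.03 m); the robot touches nothing.
It fails at once if a white plastic bottle is moved more than 30 mm or tipped (distance of any of plain_blue_c, plain_yellow_c from where it was at the start of the episode above 0.03 m or angle between any of plain_blue_c, plain_yellow_c's own z axis and vertical above 0.5 rad).
It fails at once if an amber bottle is tipped over (angle between any of amber_blue_c, amber_green_c, amber_yellow_c's own z axis and vertical above 0.8 rad).
It fails at once if an amber bottle or the pot is dropped (from about 20 mm or more) ((contact force between amber_blue and the fingers below 0.05 N and linear speed of amber_blue above 0.6 m/s) or (contact force between amber_green and the fingers below 0.05 N and linear speed of amber_green above 0.6 m/s) or (contact force between amber_yellow and the fingers below 0.05 N and linear speed of amber_yellow above 0.6 m/s) or (contact force between pot2 and the fingers below 0.05 N and linear speed of pot2 above 0.6 m/s)).
It also fails if it takes over 104 s, if anything falls off the work surface, if the arm or the gripper's body presses on something with over 40 N, if the wrist force passes 120 N, or if a joint passes its speed limit or range.

## Robot

A 6-joint arm with a two-finger parallel gripper is mounted at the origin on the work surface. World frame = base frame: x ahead of the robot, y to its left, z up, the work surface at z = 0. Lengths are in mm, angles in rad, forces in N, time in s.
With the tool pointing down it reaches from about 275 to 850 mm from the base axis. Payload 5.2 kg.
Tool frame: the origin (TCP) lies midway between the tips of the shut fingers; the grasp point (between the pads) lies 19 mm behind it; z points along the fingers, y is the direction in which the jaws open and shut (so a half turn about z gives the same grasp; the last joint's range is limited). The gripper opens to 85 mm and grips with 20 to 120 N. Pads are 22 mm wide; open, the fingers measure 114 mm over their backs; the gripper's body (76 mm by 85 mm) begins 54 mm behind the grasp point. The pads swing forward as they close: fully open they stand 13 mm farther back than shut.
Start: joints at [0.923, 0.259, 1.535, -0, 1.348, -0.203], TCP at [236.632, 496.498, 231.31] pointing down, gripper open.
Joint ranges: [-3.14, 3.14], [-0.91, 2.08], [0.19, 2.58], [-1.22, 4.36], [0.22, 2.71], [-3.12, 3.12]. Speed limits (rad/s): [2.57, 2.57, 3.14, 3.14, 3.14, 3.14].

## Interface

Orientations are given as a unit quaternion [w, x, y, z].
In Python, from station import bot, cams gives the robot as it stands.
- The arm moves only by the tool arm_command, never from a script. Its argument "plan" is a list that holds one entry, the list of rows, each a list of 5 numbers: the opening, from 0 (shut) to 1 (fully open), then the shift along the world's x, y, z in m, then the turn about the world's z in rad. In form: [[[grip, tx, ty, tz, twist], ...]]. A call has 1 to 5 rows; each row is the pose to reach, as a shift and turn from the pose commanded when the call began; what a row does not reach only later rows make up. A row lasts 1/10 s, in which the tool goes at most 50 mm and 8.59 degrees, less where a joint would pass 70% of its speed; a pose out of reach is approached as far as the arm can. A call with a gripper value outside its range is refused whole. The fingers move at their own pace and stop on an object; "force" is the grip in N (left out, the last holds). Time passes only in rows, so rows that repeat a pose let the fingers close. It gives the time, the measured TCP pose, the force and the opening at its end, in the units of the state.
- bot.get_obs(): the state, without advancing time (a new reading comes with each control period).
- cams.get_image(name): name is "side" or "top"; returns a dict with "pixels" (400x640x3 uint8, blue, green, red), "mtx" (3x3 intrinsics, pixels), "camera_from_world" (4x4, takes a point from world to camera coordinates). Camera axes: x right, y up, looking along -z (the intrinsics and any distortion apply to the point x, -y, -z); pixel columns grow to the right and rows downward; lengths in mm; the calibration is good to about 2 mm. A picture is of the moment at which its call begins. There is no depth.
- bot.finish_job(): hands the job in, once; it reports no verdict.
The state is a dict: "clock": time; "joints": joint angles; "joint_velocities": joint speeds; "effort": joint torques, N m; "position": TCP position; "eef_rot": TCP orientation; "wrist_force": force on the tool from outside, world axes, zero at the start; "moment": the same for the moment, N m; "width": finger opening in mm.
Only numpy, scipy, OpenCV 4.12 (cv2) and the standard library are available. Lean on these libraries where they do the work, as an engineer would, in place of code of your own. Each camera call takes 0.05 s, during which the arm holds its last target. There are 200 camera calls.

## Working session

There is one attempt and no reset: what is moved stays moved. The work goes in short steps, Python scripts to look and compute and a tool call to move; the robot and the scene stay as the last step left them, time stands still between calls to the robot, and variables do not carry over. Pictures are saved under pics/ and viewed, about 12 in all and at most 16, crops included, and the job is handed in when it is done.

Besides the shell and the picture viewer there is one more tool, called after ">>>" by a JSON object that holds its "method" and its "body". arm_command: Moves the arm, as the interface text tells. Its arguments: {"type":"object","properties":{"plan":{"type":"array"},"force":{"type":"number"}},"required":["plan"]}

```bash
mkdir -p pics; ls; python3 - <<'E'
from station import bot,cams
import cv2
o=bot.get_obs();print(o)
for n in("top","side"):
    d=cams.get_image(n);cv2.imwrite(f"pics/{n}0.png",d["pixels"]);print(n,d.keys(),d["mtx"].round(1).tolist(),d["camera_from_world"].round(3).tolist())
E
```

```text
pics
{'clock': 0.0, 'joints': array([ 9.23197510e-01,  2.59340860e-01,  1.53609156e+00, -1.09953265e-05,
        1.34800487e+00, -2.02797140e-01]), 'joint_velocities': array([-3.75266689e-05,  9.10380393e-05, -6.00292451e-04, -2.46308497e-04,
        9.89982385e-04,  9.20235004e-04]), 'effort': array([-1.92533014e-03, -4.46022892e+01, -2.90568978e+01, -6.07050442e-04,
        1.16916932e-02,  1.35585401e-05]), 'position': array([236.30556987, 496.0573837 , 230.47245032]), 'eef_rot': array([-3.75573005e-04,  2.20570680e-01,  9.75370557e-01, -8.42401437e-04]), 'wrist_force': array([0.26645028, 0.11348541, 0.35967209]), 'moment': array([-0.00719211, -0.02751215, -0.04279119]), 'width': 85.54114926371858}
top dict_keys(['pixels', 'mtx', 'camera_from_world']) [[438.2, 0.0, 312.0], [0.0, 438.2, 198.1], [0.0, 0.0, 1.0]] [[0.024, -1.0, -0.018, -11.092], [0.999, 0.023, 0.046, -549.699], [-0.046, -0.019, 0.999, -1244.209], [0.0, 0.0, 0.0, 1.0]]
side dict_keys(['pixels', 'mtx', 'camera_from_world']) [[392.4, 0.0, 319.6], [0.0, 392.4, 204.1], [0.0, 0.0, 1.0]] [[0.913, -0.408, -0.01, -496.416], [0.276, 0.599, 0.752, -234.846], [-0.301, -0.689, 0.66, -733.404], [0.0, 0.0, 0.0, 1.0]]
```

View pics/top0.png

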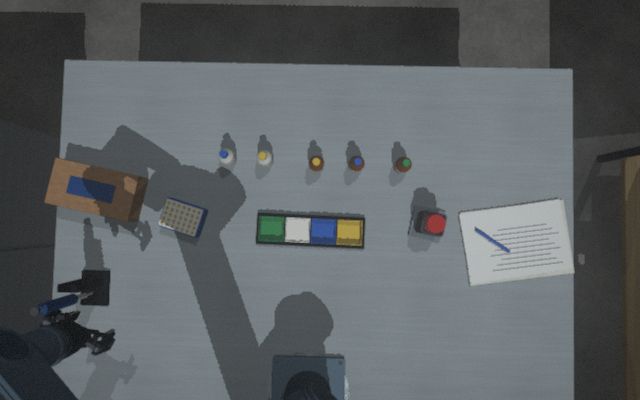

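View pics/side0.png

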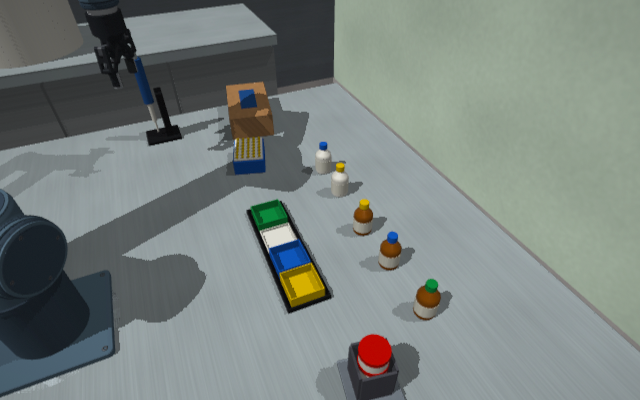

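The top view shows the caps: plain blue (225,156), plain yellow (264,156), amber yellow (316,161), amber blue (357,161), amber green (404,162). The inserts run green, white, blue, yellow from left to right at row 230, and the pot is at (435,224). The side view agrees.

```bash
cat > h.py <<'E'
import numpy as np,cv2
from station import bot,cams
def shot(n): return cams.get_image(n)
def ray(d,uv,z):
    M=d["camera_from_world"];R=M[:3,:3];C=-R.T@M[:3,3]
    p=np.linalg.solve(d["mtx"],[uv[0],uv[1],1.]);v=R.T@(p*[1,-1,-1])
    return (C+v*(z-C[2])/v[2])
HUE=dict(blue=(105,130),yellow=(18,32),green=(50,85),red=(0,6))
def blobs(d,c,amin=15,S=120,V=50):
    hsv=cv2.cvtColor(np.ascontiguousarray(d["pixels"]),cv2.COLOR_BGR2HSV);a,b=HUE[c]
    m=cv2.inRange(hsv,(a,S,V),(b,255,255))
    n,l,s,ce=cv2.connectedComponentsWithStats(m)
    return [(s[i,4],s[i,:4].tolist(),ce[i].round(1)) for i in range(1,n) if s[i,4]>=amin]
E
python3 - <<'E'
from h import *
for n in("top","side"):
    d=shot(n)
    for c in HUE:
        for a,bb,ce in blobs(d,c):
            z={"red":110}.get(c,28 if a>250 else 80 if n=="side" else 88)
            print(n,c,a,bb,ce,ray(d,ce,z).round(0)[:2], z)
E
```

```text
top blue 43 [220, 151, 7, 7] [223.1 153.9] [661. 245.] 88
top blue 45 [354, 158, 8, 7] [357.3 161.1] [ 649. -119.] 88
top blue 361 [67, 176, 29, 23] [ 79.2 187.3] [564. 669.] 28
top blue 22 [98, 194, 9, 6] [102.2 197. ] [536. 571.] 88
top blue 25 [196, 215, 8, 19] [199.6 224.1] [469. 303.] 88
top blue 638 [310, 218, 27, 27] [323. 231.] [457. -31.] 28
top blue 79 [476, 229, 33, 23] [492.1 240.1] [ 446. -482.] 88
top blue 15 [66, 301, 9, 5] [ 69.7 303.1] [248. 646.] 88
top blue 108 [37, 303, 28, 12] [ 47.5 308.3] [233. 706.] 88
top yellow 39 [259, 152, 7, 7] [262.1 155.1] [660. 139.] 88
top yellow 55 [312, 158, 8, 8] [315.8 161.5] [646.  -7.] 88
top yellow 518 [337, 220, 25, 26] [348.  231.2] [ 458. -102.] 28
top green 207 [260, 220, 22, 16] [270.8 227.4] [465. 110.] 88
top red 247 [427, 215, 18, 18] [435.7 223.3] [ 487. -326.] 110
side blue 416 [134, 57, 20, 47] [142.8  82.5] [ 260. 1006.] 28
side blue 261 [239, 90, 18, 18] [247.2  98.6] [581. 707.] 28
side blue 448 [233, 139, 33, 36] [250.2 165.1] [477. 316.] 28
side blue 58 [319, 142, 8, 8] [322.7 145.4] [664. 248.] 80
side blue 108 [387, 232, 11, 12] [392.  237.2] [ 651. -120.] 80
side blue 915 [269, 238, 42, 41] [288.4 255.7] [456. -35.] 28
side yellow 50 [236, 137, 3, 22] [237.1 147.4] [453. 336.] 80
side yellow 47 [241, 137, 3, 21] [242.3 147.8] [465. 328.] 80
side yellow 52 [247, 137, 3, 21] [247.8 146.5] [480. 328.] 80
side yellow 56 [252, 136, 3, 21] [253.1 145.9] [494. 325.] 80
side yellow 45 [257, 136, 4, 21] [258.5 146.1] [507. 318.] 80
side yellow 70 [336, 163, 9, 9] [339.7 166.8] [663. 142.] 80
side yellow 98 [359, 199, 10, 12] [363.8 204.5] [648.  -8.] 80
side yellow 1371 [280, 262, 45, 46] [301.9 284.5] [ 454. -116.] 28
side green 770 [251, 199, 37, 32] [268.7 214.2] [460. 106.] 28
side green 143 [425, 279, 13, 14] [431.1 285.4] [ 651. -251.] 80
side red 1012 [357, 334, 35, 43] [373.9 352.8] [ 483. -333.] 110
```

```bash
python3 - <<'E'
from h import *
def proj(d,P):
    P=np.atleast_2d(P);M=d["camera_from_world"];q=P@M[:3,:3].T+M[:3,3];q=q*[1,-1,-1]
    p=q@d["mtx"].T;return p[:,:2]/p[:,2:]
d=shot("top");im=np.ascontiguousarray(d["pixels"])
HUE["green"]=(45,90)
print([ (a,b,c,ray(d,c,88)[:2].round()) for a,b,c in blobs(d,"green",10,90,40)])
roi=im[195:265,235:385];m=(roi.max(2)<45).astype(np.uint8)
cs,_=cv2.findContours(m,cv2.RETR_EXTERNAL,cv2.CHAIN_APPROX_NONE)
c=max(cs,key=cv2.contourArea).reshape(-1,2)+[235,195]
w=np.array([ray(d,p,12)[:2] for p in c],np.float32);r=cv2.minAreaRect(w);print("carrier",r)
# rotation from box
b=cv2.boxPoints(r);e=[b[1]-b[0],b[2]-b[1]];e=max(e,key=np.linalg.norm);e=e/np.linalg.norm(e);e=e*np.sign(e[1])
print("y axis",e)
z=4;c0=np.array(r[0]);n=np.array([e[1],-e[0]])
for k in range(4):
    cc=c0+e*74*(1.5-k);print(k,cc.round(1))
    for h in(28 if k!=1 else 12,):
        P=[[*(cc+35*(i*n+j*e)),h] for i,j in((1,1),(1,-1),(-1,-1),(-1,1))]
        cv2.polylines(im,[(proj(d,P)*16).round().astype(np.int32)],True,(255,0,255),1,shift=4)
crop=cv2.resize(im[140:260,220:460],None,fx=3.3,fy=3.3,interpolation=cv2.INTER_CUBIC);cv2.imwrite("pics/car.png",crop)
E
```

```text
[(np.int32(45), [403, 159, 7, 8], array([405.8, 162.4]), array([ 649., -250.])), (np.int32(621), [258, 216, 27, 26], array([270.9, 228.4]), array([462., 109.]))]
carrier ((413.211669921875, -123.7975845336914), (0.0, 0.0), 0.0)
y axis [nan nan]
0 [nan nan]
1 [nan nan]
2 [nan nan]
3 [nan nan]<stdin>:13: RuntimeWarning: invalid value encountered in divide
<stdin>:20: RuntimeWarning: invalid value encountered in cast
```

View pics/car.png

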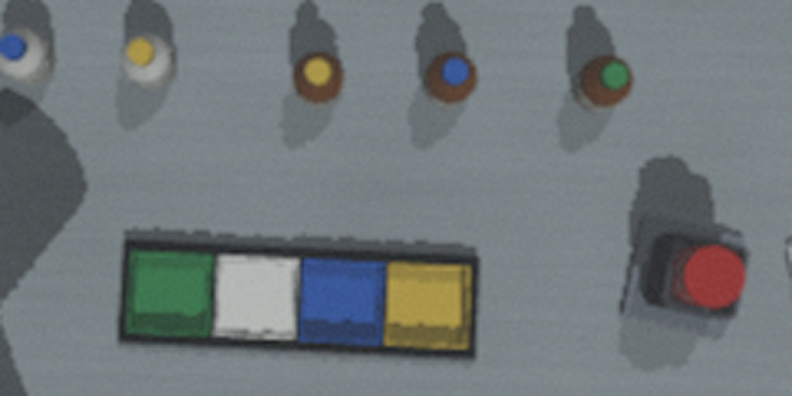

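The crop shows the carrier's corners at about (125,238), (478,252), (473,357) and (119,341) in crop pixels, all inserts empty.

```bash
python3 - <<'E'
from h import *
d=shot("top")
P=np.array([[125,240],[478,252],[473,357],[119,341]])/3.3+[220,140]
w=np.array([ray(d,p,12)[:2] for p in P]);print(w.round())
L=(w[0]+w[3])/2;R=(w[1]+w[2])/2;e=(L-R);print(np.linalg.norm(e),np.linalg.norm(w[0]-w[3]));e/=np.linalg.norm(e);c=w.mean(0)
print(c,e);print([(c+e*74*(1.5-k)).round(1).tolist() for k in range(4)])
o=bot.get_obs();print(o["position"],o["clock"])
E
```

```text
[[ 504.  157.]
 [ 501. -150.]
 [ 410. -148.]
 [ 416.  159.]]
306.69968004572576 87.69865559756424
[458.0453212    4.46889591] [0.0147191  0.99989167]
[[459.7, 115.5], [458.6, 41.5], [457.5, -32.5], [456.4, -106.5]]
[236.5167195  496.36083538 231.03220365] 0.3
```

>>> {"method": "arm_command", "body": {"plan": [[[1,0.0125,-0.0412,0,-0.057],[1,0.025,-0.0825,0,-0.114],[1,0.0375,-0.1237,0,-0.171],[1,0.05,-0.165,0,-0.228],[1,0.0625,-0.206,0,-0.285]]], "force": 30}}

```text
clock: 0.8
position: [299.2, 289.0, 231.4]
eef_rot: [0.0, 0.358, 0.934, 0.0]
wrist_force: [1.5, -0.9, 0.4]
width: 85.1
```

>>> {"method": "arm_command", "body": {"plan": [[[1,0.0125,-0.0412,0,-0.057],[1,0.025,-0.0825,0,-0.114],[1,0.0375,-0.1237,0,-0.171],[1,0.05,-0.165,0,-0.228],[1,0.0625,-0.206,0,-0.285]]]}}

```text
clock: 1.3
position: [361.8, 82.8, 231.6]
eef_rot: [0.0, 0.487, 0.873, 0.0]
wrist_force: [1.3, -0.1, 0.6]
width: 85.4
```

>>> {"method": "arm_command", "body": {"plan": [[[1,0.0125,-0.0412,0,-0.057],[1,0.025,-0.0825,0,-0.114],[1,0.0375,-0.1237,0,-0.171],[1,0.05,-0.165,0,-0.228],[1,0.0625,-0.206,0,-0.285]]]}}

```text
clock: 1.8
position: [424.3, -123.4, 231.5]
eef_rot: [0.0, 0.606, 0.795, 0.0]
wrist_force: [1.0, 0.7, 0.9]
width: 85.4
```

>>> {"method": "arm_command", "body": {"plan": [[[1,0.0125,-0.0412,-0.008,-0.057],[1,0.025,-0.0825,-0.016,-0.114],[1,0.0375,-0.1237,-0.024,-0.171],[1,0.05,-0.165,-0.032,-0.228],[1,0.0625,-0.206,-0.04,-0.285]]]}}

```text
clock: 2.3
position: [486.8, -329.3, 190.8]
eef_rot: [-0.0, 0.713, 0.701, 0.0]
wrist_force: [1.4, 0.5, 0.4]
width: 85.4
```

>>> {"method": "arm_command", "body": {"plan": [[[1,0,0,-0.03,0],[1,0,0,-0.06,0],[1,0,0,-0.075,0],[1,0,0,-0.075,0]]]}}

```text
clock: 2.7
position: [485.1, -326.2, 113.4]
eef_rot: [-0.003, 0.712, 0.702, -0.0]
wrist_force: [-0.2, -0.5, -0.0]
width: 85.3
```

```bash
python3 - <<'E'
from h import *
d=shot("side");im=d["pixels"][220:400,280:480];e=shot("top")["pixels"][160:280,370:500]
cv2.imwrite("pics/pot1.png",np.hstack([cv2.resize(im,(440,400)),cv2.resize(e,(360,400))]))
print(bot.get_obs()["position"])
E
```

```text
[ 486.77300811 -327.62907436  116.56324291]
```

View pics/pot1.png

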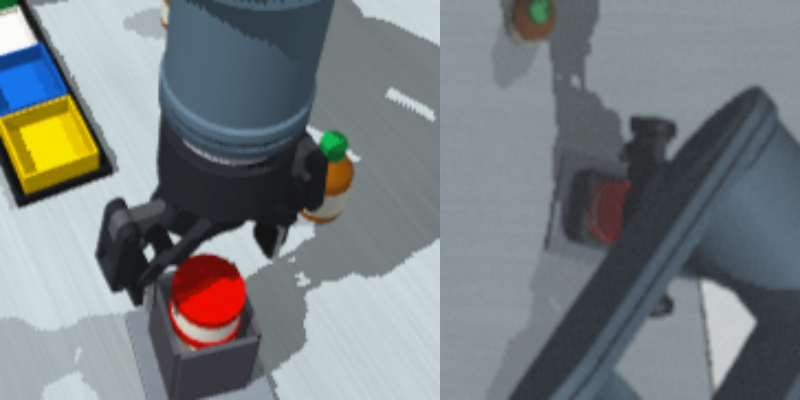

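The gripper straddles the lid, with its tips on both sides of the pot. I'll descend to TCP z of about 86 and close.

>>> {"method": "arm_command", "body": {"plan": [[[1,0,0.001,-0.015,0],[1,0,0.001,-0.03,0],[1,0,0.001,-0.03,0],[0.55,0,0.001,-0.03,0],[0.45,0,0.001,-0.03,0]]], "force": 25}}

```text
clock: 3.3
position: [487.4, -327.2, 87.9]
eef_rot: [0.001, 0.712, 0.702, -0.0]
wrist_force: [-1.0, -0.6, 0.3]
width: 59.3
```

>>> {"method": "arm_command", "body": {"plan": [[[0.4,0,0,0,0],[0.4,0,0,0,0],[0.4,0,0,0,0],[0.4,0,0,0,0],[0.4,0,0,0,0]]]}}

```text
clock: 3.8
position: [486.7, -326.6, 86.3]
eef_rot: [0.0, 0.712, 0.702, -0.0]
wrist_force: [-0.1, 0.1, -0.3]
width: 49.3
```

>>> {"method": "arm_command", "body": {"plan": [[[0.3,0,0,0,0],[0.3,0,0,0.005,0],[0.3,0,0,0.01,0],[0.3,0,0,0.015,0],[0.3,0,0,0.02,0]]]}}

```text
clock: 4.3
position: [486.6, -326.5, 106.9]
eef_rot: [0.0, 0.712, 0.702, -0.0]
wrist_force: [0.6, -0.1, -0.4]
width: 49.0
```

>>> {"method": "arm_command", "body": {"plan": [[[0.3,0,0,0.01,0],[0.3,0,0,0.025,0],[0.3,0,0,0.04,0],[0.3,0,0,0.05,0],[0.3,0,0,0.05,0]]]}}

```text
clock: 4.8
position: [487.5, -327.3, 158.4]
eef_rot: [0.002, 0.712, 0.702, 0.0]
wrist_force: [0.2, -0.1, -1.0]
width: 49.2
```

```bash
python3 - <<'E'
from h import *
d=shot("side");im=d["pixels"][200:400,280:480]
cv2.imwrite("pics/pot2.png",cv2.resize(im,(600,600)))
print(bot.get_obs()["position"],bot.get_obs()["width"])
E
```

```text
[ 486.98587752 -326.83369246  157.19426563] 48.680259598637925
```

View pics/pot2.png

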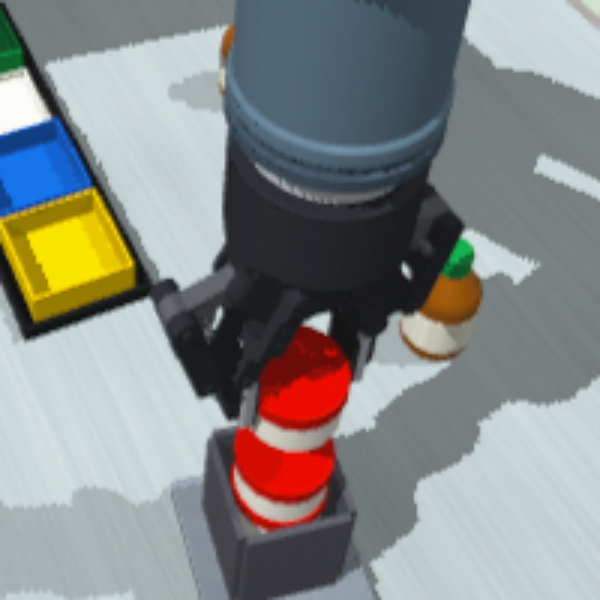

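Pot held level at the middle of the pads (lid at about (305,375)), and the next pot has risen. Moving to the white insert.

>>> {"method": "arm_command", "body": {"plan": [[[0.3,-0.001,0.012,0,0],[0.3,-0.003,0.037,0,0],[0.3,-0.006,0.074,0,0],[0.3,-0.009,0.114,0,0],[0.3,-0.012,0.154,0,0]]]}}

```text
clock: 5.35
position: [473.4, -170.1, 155.2]
eef_rot: [-0.001, 0.712, 0.702, -0.0]
wrist_force: [-0.3, 1.5, -0.7]
width: 48.8
```

>>> {"method": "arm_command", "body": {"plan": [[[0.3,-0.003,0.04,0,0],[0.3,-0.006,0.08,0,0],[0.3,-0.009,0.12,0,0],[0.3,-0.012,0.16,0,0],[0.3,-0.014,0.19,0,0]]]}}

```text
clock: 5.85
position: [458.7, 20.5, 155.5]
eef_rot: [-0.001, 0.712, 0.702, -0.0]
wrist_force: [1.1, 0.3, 0.2]
width: 49.0
```

>>> {"method": "arm_command", "body": {"plan": [[[0.3,-0.002,0.018,-0.01,0],[0.3,-0.002,0.024,-0.04,0],[0.3,-0.002,0.024,-0.075,0],[0.3,-0.002,0.024,-0.1,0],[0.3,-0.002,0.024,-0.11,0]]]}}

```text
clock: 6.35
position: [455.5, 42.6, 43.6]
eef_rot: [-0.002, 0.712, 0.702, -0.002]
wrist_force: [-0.3, 0.4, -0.1]
width: 49.3
```

```bash
python3 - <<'E'
from h import *
d=shot("side");im=d["pixels"][120:320,200:400];e=shot("top")["pixels"][190:270,240:380]
cv2.imwrite("pics/pot3.png",np.hstack([cv2.resize(im,(450,450)),cv2.resize(e,(350,450))]))
print(bot.get_obs()["position"],bot.get_obs()["width"])
for a,b,c in blobs(d,"red",60): print(a,b,c)
E
```

```text
[456.78416566  42.04647189  44.85270834] 48.81459048986856
321 [264, 214, 23, 18] [275.  222.1]
1010 [357, 334, 35, 43] [373.8 352.7]
```

View pics/pot3.png

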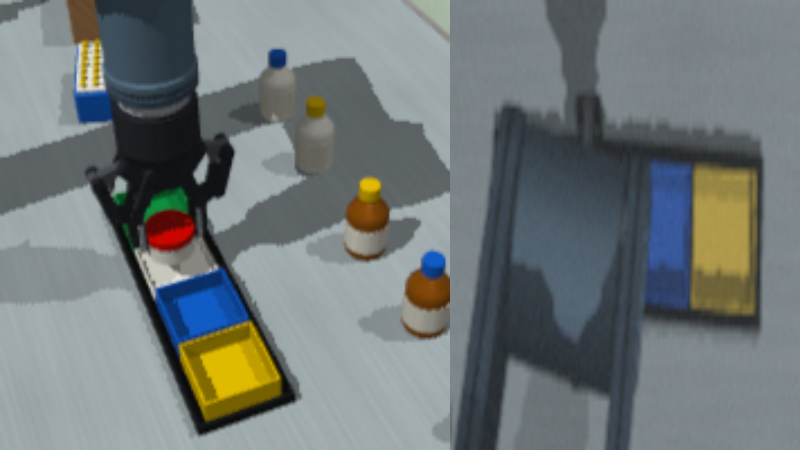

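>>> {"method": "arm_command", "body": {"plan": [[[0.3,0.0015,0,-0.012,0],[0.3,0.0015,0,-0.022,0],[0.3,0.0015,0,-0.027,0],[0.3,0.0015,0,-0.03,0],[0.3,0.0015,0,-0.031,0]]]}}

```text
clock: 6.95
position: [460.1, 41.5, 15.1]
eef_rot: [-0.0, 0.712, 0.702, -0.0]
wrist_force: [-0.1, 0.2, -0.1]
width: 49.1
```

>>> {"method": "arm_command", "body": {"plan": [[[0.3,0,0,-0.001,0],[0.3,0,0,-0.002,0],[0.3,0,0,-0.002,0]]]}}

```text
clock: 7.25
position: [460.4, 41.5, 14.4]
eef_rot: [0.0, 0.712, 0.702, 0.0]
wrist_force: [-2.5, 0.4, 11.0]
width: 48.9
```

```bash
python3 - <<'E'
from h import *
d=shot("side");im=d["pixels"][180:280,220:340]
cv2.imwrite("pics/pot4.png",cv2.resize(im,(720,600),interpolation=cv2.INTER_CUBIC))
o=bot.get_obs();print(o["position"],o["wrist_force"],o["moment"])
E
```

```text
[460.37748843  41.47641495  14.44958551] [-1.86377895 -0.02583596  8.88506279] [-0.01468658  0.69601102 -0.00532326]
```

View pics/pot4.png

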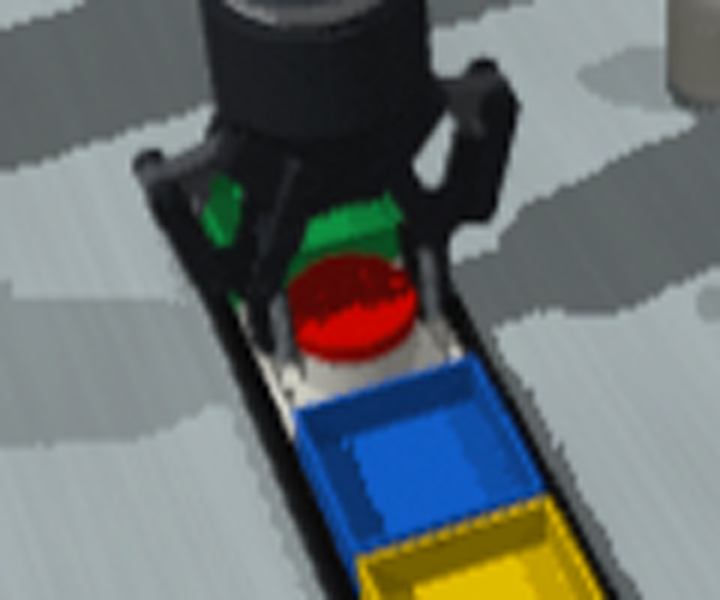

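The pot is inside the white insert, with the jaws on both sides along x and about 10 N of seating contact. Releasing.

>>> {"method": "arm_command", "body": {"plan": [[[0.3,0,0,0.001,0],[0.62,0,0,0.001,0],[0.68,0,0,0.001,0],[0.85,0,0,0.001,0],[1,0,0,0.001,0]]]}}

```text
clock: 7.8
position: [460.1, 41.5, 14.2]
eef_rot: [-0.0, 0.712, 0.702, -0.0]
wrist_force: [0.6, -0.4, 0.2]
width: 84.0
```

>>> {"method": "arm_command", "body": {"plan": [[[1,0,0,0.005,0],[1,0,0,0.02,0],[1,0,0,0.05,0],[1,0,0,0.095,0],[1,0,0,0.14,0]]]}}

```text
clock: 8.3
position: [459.4, 41.6, 155.7]
eef_rot: [-0.001, 0.712, 0.702, -0.0]
wrist_force: [1.9, 0.2, 0.8]
width: 85.5
```

>>> {"method": "arm_command", "body": {"plan": [[[1,0.037,-0.01,0,0],[1,0.075,-0.02,0,0],[1,0.113,-0.03,0,0],[1,0.15,-0.04,0,0],[1,0.188,-0.049,0,0]]]}}

```text
clock: 8.8
position: [649.3, -8.0, 154.6]
eef_rot: [-0.0, 0.712, 0.702, -0.0]
wrist_force: [0.0, 0.1, 0.7]
width: 85.4
```

>>> {"method": "arm_command", "body": {"plan": [[[1,0,0,-0.02,0],[1,0,0,-0.04,0],[1,0,0,-0.045,0],[1,0,0,-0.045,0]]]}}

```text
clock: 9.2
position: [647.3, -7.3, 108.4]
eef_rot: [-0.001, 0.712, 0.702, -0.001]
wrist_force: [-0.0, 0.0, 0.9]
width: 85.5
```

```bash
python3 - <<'E'
from h import *
t=shot("top");d=shot("side")
im=d["pixels"][100:300,260:460];e=t["pixels"][190:260,240:330]
cv2.imwrite("pics/y1.png",np.hstack([cv2.resize(im,(450,450)),cv2.resize(e,(350,450))]))
print(bot.get_obs()["position"])
for a,b,c in blobs(t,"red",60): print(a,b,c,ray(t,(b[0]+(b[2]-1)/2,b[1]+(b[3]-1)/2),36))
E
```

```text
[648.51239896  -7.50267437 110.37110295]
240 [427, 215, 18, 18] [435.7 223.3] [ 485.79034405 -344.99182892   36.        ]
```

View pics/y1.png

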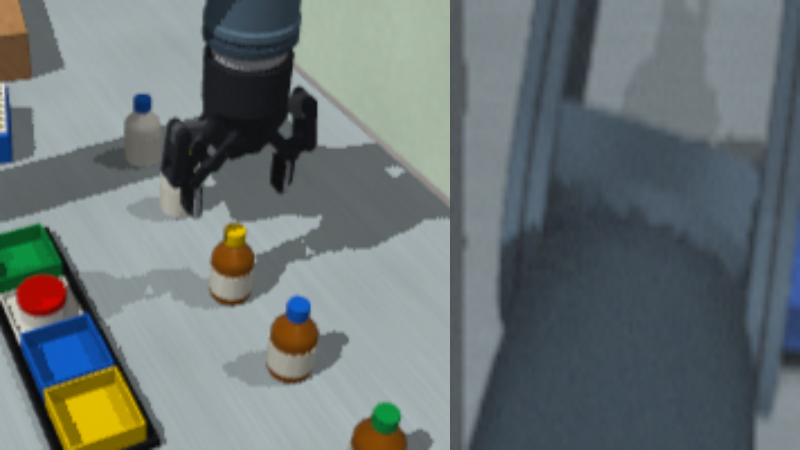

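The pot sits lid up in the white insert (42,295). The gripper's tips (188,210) and (280,190) straddle the yellow-capped amber bottle (235,265). Descending.

>>> {"method": "arm_command", "body": {"plan": [[[1,0,0,-0.025,0],[1,0,0,-0.055,0],[1,0,0,-0.078,0],[1,0,0,-0.088,0],[1,0,0,-0.088,0]]]}}

```text
clock: 9.8
position: [647.7, -7.4, 20.9]
eef_rot: [-0.001, 0.712, 0.702, -0.0]
wrist_force: [-0.2, -0.1, -0.0]
width: 85.4
```

>>> {"method": "arm_command", "body": {"plan": [[[0.65,0,0,0,0],[0.5,0,0,0,0],[0.4,0,0,0,0],[0.3,0,0,0,0],[0.3,0,0,0,0]]], "force": 30}}

```text
clock: 10.3
position: [649.1, -7.7, 23.1]
eef_rot: [0.001, 0.712, 0.702, 0.001]
wrist_force: [-1.0, -0.4, 7.0]
width: 43.2
```

>>> {"method": "arm_command", "body": {"plan": [[[0.2,0,0,0,0],[0.2,0,0,0.003,0],[0.2,0,0,0.012,0],[0.2,0,0,0.03,0],[0.2,0,0,0.045,0]]]}}

```text
clock: 10.8
position: [648.2, -7.5, 67.4]
eef_rot: [0.0, 0.712, 0.702, 0.0]
wrist_force: [0.6, 0.6, 0.1]
width: 43.2
```

>>> {"method": "arm_command", "body": {"plan": [[[0.2,-0.008,-0.004,0.01,0],[0.2,-0.03,-0.015,0.02,0],[0.2,-0.06,-0.031,0.025,0],[0.2,-0.095,-0.049,0.025,0],[0.2,-0.13,-0.067,0.025,0]]]}}

```text
clock: 11.3
position: [516.4, -75.0, 91.9]
eef_rot: [0.0, 0.712, 0.702, 0.0]
wrist_force: [0.2, -1.3, -0.9]
width: 43.1
```

>>> {"method": "arm_command", "body": {"plan": [[[0.2,-0.03,-0.016,0,0],[0.2,-0.05,-0.026,0,0],[0.2,-0.062,-0.032,-0.005,0],[0.2,-0.062,-0.032,-0.02,0],[0.2,-0.062,-0.032,-0.03,0]]]}}

```text
clock: 11.8
position: [455.8, -106.7, 60.9]
eef_rot: [0.0, 0.712, 0.702, 0.0]
wrist_force: [1.3, -0.4, -0.9]
width: 43.2
```

```bash
python3 - <<'E'
from h import *
d=shot("side");im=d["pixels"][140:320,220:460]
cv2.imwrite("pics/y2.png",cv2.resize(im,(800,600)))
o=bot.get_obs();print(o["position"],o["wrist_force"],o["width"])
E
```

```text
[ 455.14901376 -106.1176167    59.42278488] [-0.93819077 -0.66999523 -1.61550837] 43.25275263894585
```

View pics/y2.png

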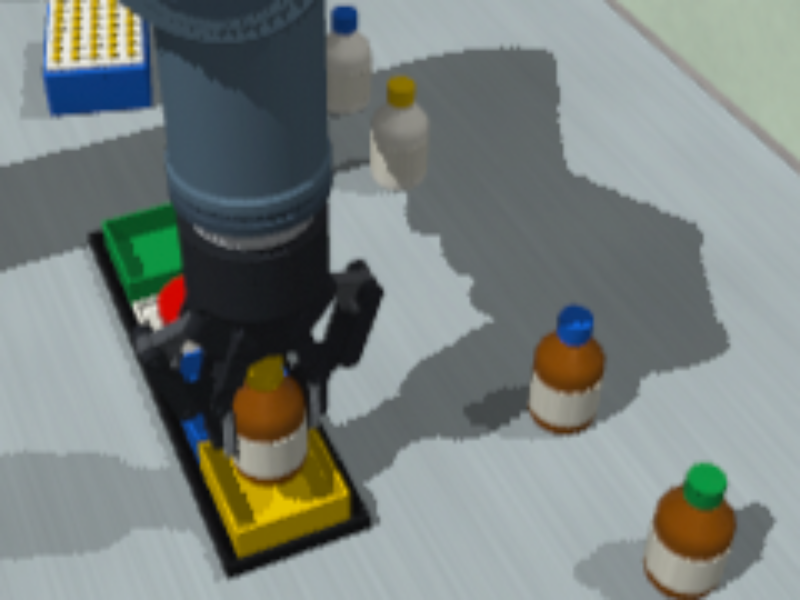

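The yellow-capped amber bottle is held upright over the yellow insert (265,440). Lowering it gently.

>>> {"method": "arm_command", "body": {"plan": [[[0.2,0,0,-0.01,0],[0.2,0,0,-0.02,0],[0.2,0,0,-0.026,0],[0.2,0,0,-0.029,0],[0.2,0,0,-0.03,0]]]}}

```text
clock: 12.35
position: [456.0, -106.3, 30.8]
eef_rot: [-0.0, 0.712, 0.702, -0.0]
wrist_force: [-0.2, -0.0, -1.6]
width: 43.0
```

>>> {"method": "arm_command", "body": {"plan": [[[0.2,0,0,-0.001,0],[0.2,0,0,-0.002,0],[0.2,0,0,-0.002,0]]]}}

```text
clock: 12.65
position: [456.3, -106.6, 29.4]
eef_rot: [0.0, 0.712, 0.702, 0.0]
wrist_force: [0.9, 0.1, -1.0]
width: 43.2
```

>>> {"method": "arm_command", "body": {"plan": [[[0.2,0,0,-0.001,0],[0.2,0,0,-0.0015,0],[0.2,0,0,-0.002,0],[0.2,0,0,-0.002,0]]]}}

```text
clock: 13.05
position: [456.4, -106.7, 29.0]
eef_rot: [0.001, 0.712, 0.702, 0.0]
wrist_force: [-4.5, 2.0, 16.9]
width: 43.2
```

Contact. Relieve slightly, then release and rise.

>>> {"method": "arm_command", "body": {"plan": [[[0.2,0,0,0.001,0],[0.57,0,0,0.001,0],[0.65,0,0,0.001,0],[0.8,0,0,0.001,0],[1,0,0,0.001,0]]]}}

```text
clock: 13.55
position: [456.1, -106.5, 28.1]
eef_rot: [-0.0, 0.712, 0.702, -0.0]
wrist_force: [0.5, -0.1, 0.4]
width: 80.8
```

>>> {"method": "arm_command", "body": {"plan": [[[1,0,0,0.004,0],[1,0,0,0.02,0],[1,0,0,0.045,0],[1,0,0,0.085,0],[1,0,0,0.12,0]]]}}

```text
clock: 14.05
position: [455.9, -106.4, 149.9]
eef_rot: [-0.0, 0.712, 0.702, -0.0]
wrist_force: [1.6, -0.7, -0.2]
width: 85.4
```

>>> {"method": "arm_command", "body": {"plan": [[[1,0.038,-0.003,0,0],[1,0.078,-0.006,0,0],[1,0.118,-0.009,0,0],[1,0.156,-0.011,0,0],[1,0.194,-0.013,0,0]]]}}

```text
clock: 14.55
position: [651.5, -119.5, 148.4]
eef_rot: [-0.0, 0.712, 0.702, -0.0]
wrist_force: [0.1, -0.8, 0.3]
width: 85.5
```

>>> {"method": "arm_command", "body": {"plan": [[[1,0,0,-0.02,0],[1,0,0,-0.035,0],[1,0,0,-0.04,0],[1,0,0,-0.04,0]]]}}

```text
clock: 14.95
position: [648.5, -119.1, 107.0]
eef_rot: [-0.002, 0.712, 0.702, -0.001]
wrist_force: [-0.2, -0.6, 0.0]
width: 85.4
```

```bash
python3 - <<'E'
from h import *
d=shot("side");im=d["pixels"][140:320,220:460]
cv2.imwrite("pics/b1.png",cv2.resize(im,(800,600)))
o=bot.get_obs();print(o["position"],o["wrist_force"],o["width"])
E
```

```text
[ 649.23661103 -119.34989243  108.14914234] [ 0.28315265 -1.42812308  0.3079393 ] 85.41125794242862
```

View pics/b1.png

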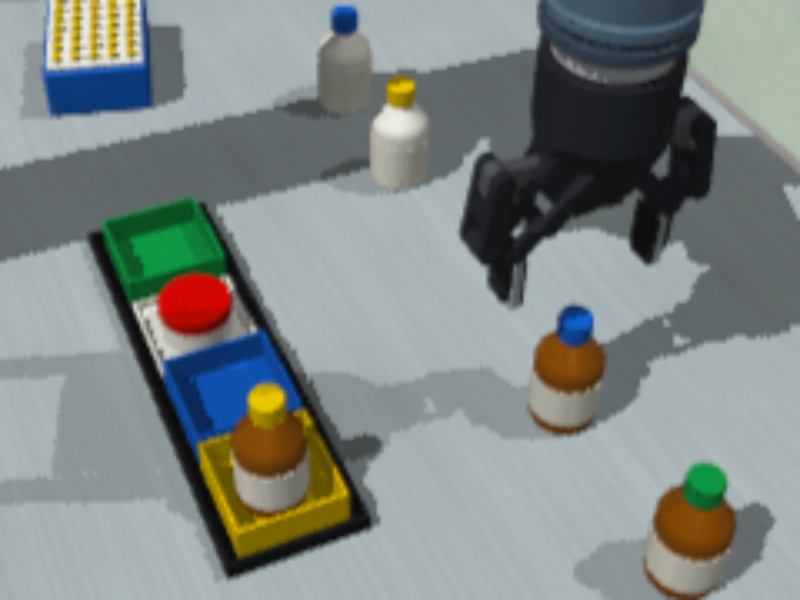

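The yellow-capped bottle stands in its insert (270,460), the pot in white (195,310), and the gripper (tips at (510,295) and (650,255)) is centred over the blue cap (575,325).

>>> {"method": "arm_command", "body": {"plan": [[[1,0,0,-0.025,0],[1,0,0,-0.055,0],[1,0,0,-0.076,0],[1,0,0,-0.086,0],[1,0,0,-0.086,0]]]}}

```text
clock: 15.5
position: [649.4, -119.4, 21.8]
eef_rot: [-0.001, 0.712, 0.702, -0.0]
wrist_force: [-0.8, -0.3, 0.6]
width: 85.1
```

>>> {"method": "arm_command", "body": {"plan": [[[0.65,0,0,0,0],[0.5,0,0,0,0],[0.4,0,0,0,0],[0.3,0,0,0,0],[0.3,0,0,0,0]]]}}

```text
clock: 16.0
position: [651.1, -119.8, 24.0]
eef_rot: [0.001, 0.712, 0.702, 0.001]
wrist_force: [-0.2, -0.3, 6.2]
width: 42.8
```

>>> {"method": "arm_command", "body": {"plan": [[[0.2,0,0,0,0],[0.2,0,0,0.003,0],[0.2,0,0,0.012,0],[0.2,0,0,0.03,0],[0.2,0,0,0.045,0]]]}}

```text
clock: 16.5
position: [650.1, -119.5, 68.3]
eef_rot: [-0.0, 0.712, 0.702, -0.0]
wrist_force: [0.2, -1.0, -1.0]
width: 42.9
```

>>> {"method": "arm_command", "body": {"plan": [[[0.2,-0.008,0.004,0.01,0],[0.2,-0.03,0.014,0.02,0],[0.2,-0.06,0.027,0.025,0],[0.2,-0.095,0.043,0.025,0],[0.2,-0.13,0.059,0.025,0]]]}}

```text
clock: 17.0
position: [518.3, -59.7, 92.8]
eef_rot: [0.0, 0.712, 0.702, 0.0]
wrist_force: [0.7, 0.4, -0.2]
width: 43.0
```

>>> {"method": "arm_command", "body": {"plan": [[[0.2,-0.03,0.014,0,0],[0.2,-0.051,0.023,0,0],[0.2,-0.063,0.0285,-0.005,0],[0.2,-0.063,0.0285,-0.02,0],[0.2,-0.063,0.0285,-0.03,0]]]}}

```text
clock: 17.5
position: [456.2, -31.5, 62.3]
eef_rot: [0.0, 0.712, 0.702, 0.0]
wrist_force: [-0.3, 0.1, -1.7]
width: 43.1
```

```bash
python3 - <<'E'
from h import *
d=shot("side");im=d["pixels"][180:300,240:400]
cv2.imwrite("pics/b2.png",cv2.resize(im,(640,480)))
o=bot.get_obs();print(o["position"],o["wrist_force"],o["width"])
E
```

```text
[455.66238692 -31.45796538  60.8702557 ] [-0.50889415 -0.24917351 -2.61840442] 42.828276994765304
```

View pics/b2.png

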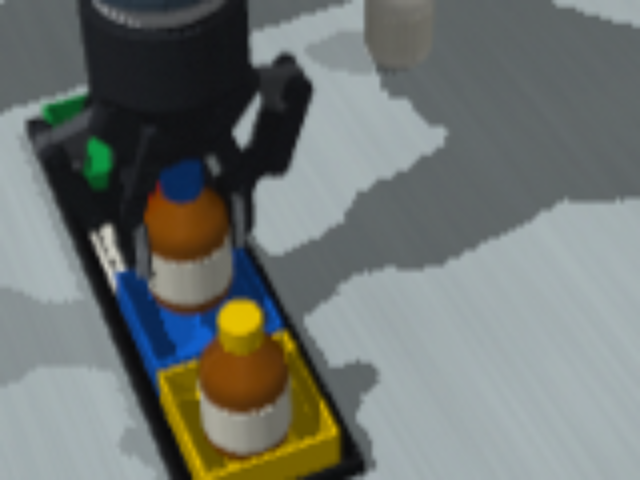

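The blue-capped amber bottle is upright over the blue insert (185,250), clear of its neighbour. Lowering it.

>>> {"method": "arm_command", "body": {"plan": [[[0.2,0.001,0,-0.01,0],[0.2,0.001,0,-0.02,0],[0.2,0.001,0,-0.027,0],[0.2,0.001,0,-0.031,0],[0.2,0.001,0,-0.032,0]]]}}

```text
clock: 18.05
position: [457.8, -31.9, 30.0]
eef_rot: [-0.001, 0.712, 0.702, -0.0]
wrist_force: [-3.4, 0.4, 9.8]
width: 43.3
```

>>> {"method": "arm_command", "body": {"plan": [[[0.2,0,0,-0.001,0],[0.2,0,0,-0.0015,0],[0.2,0,0,-0.002,0],[0.2,0,0,-0.002,0]]]}}

```text
clock: 18.45
position: [457.8, -32.0, 29.9]
eef_rot: [-0.0, 0.712, 0.702, -0.0]
wrist_force: [-6.6, 2.5, 20.3]
width: 43.0
```

>>> {"method": "arm_command", "body": {"plan": [[[0.2,0,0,0.002,0],[0.57,0,0,0.002,0],[0.65,0,0,0.002,0],[0.8,0,0,0.002,0],[1,0,0,0.002,0]]]}}

```text
clock: 18.95
position: [458.1, -32.0, 30.1]
eef_rot: [-0.0, 0.712, 0.702, -0.0]
wrist_force: [-0.8, 0.3, -0.3]
width: 80.6
```

>>> {"method": "arm_command", "body": {"plan": [[[1,0,0,0.004,0],[1,0,0,0.02,0],[1,0,0,0.045,0],[1,0,0,0.085,0],[1,0,0,0.12,0]]]}}

```text
clock: 19.45
position: [457.9, -31.9, 151.8]
eef_rot: [-0.0, 0.712, 0.702, -0.0]
wrist_force: [0.1, 0.2, -0.3]
width: 85.2
```

>>> {"method": "arm_command", "body": {"plan": [[[1,0.026,-0.03,0,0],[1,0.053,-0.06,0,0],[1,0.08,-0.091,0,0],[1,0.107,-0.122,0,0],[1,0.134,-0.152,0,0]]]}}

```text
clock: 19.95
position: [593.0, -185.3, 150.4]
eef_rot: [-0.0, 0.712, 0.702, -0.0]
wrist_force: [1.3, 0.9, -0.8]
width: 85.2
```

>>> {"method": "arm_command", "body": {"plan": [[[1,0.026,-0.03,0,0],[1,0.05,-0.056,0,0],[1,0.058,-0.0665,-0.015,0],[1,0.058,-0.0665,-0.035,0],[1,0.058,-0.0665,-0.042,0]]]}}

```text
clock: 20.45
position: [648.9, -250.3, 105.5]
eef_rot: [-0.002, 0.712, 0.702, -0.001]
wrist_force: [-0.1, 0.5, -1.0]
width: 85.3
```

```bash
python3 - <<'E'
from h import *
d=shot("side");im=d["pixels"][160:340,240:480]
cv2.imwrite("pics/g1.png",cv2.resize(im,(800,600)))
o=bot.get_obs();print(o["position"],o["wrist_force"],o["width"])
E
```

```text
[ 648.54123239 -249.74198523  105.15479135] [-0.82390802  0.28796491 -1.63069298] 85.45559949417856
```

View pics/g1.png

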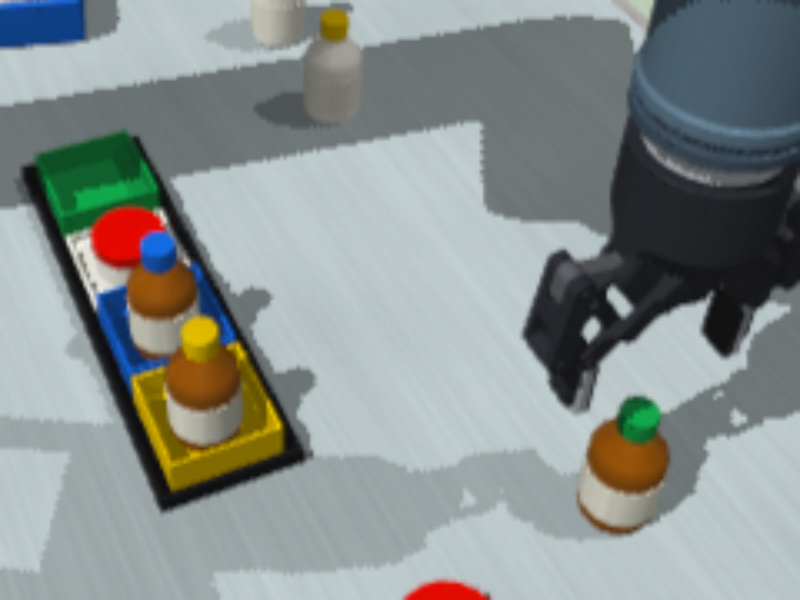

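Both bottles and the pot stand in their inserts. The tips at (575,400) and (735,345) straddle the green cap (640,415). Descending.

>>> {"method": "arm_command", "body": {"plan": [[[1,0,0,-0.025,0],[1,0,0,-0.055,0],[1,0,0,-0.076,0],[1,0,0,-0.085,0],[1,0,0,-0.085,0]]]}}

```text
clock: 21.0
position: [649.5, -249.8, 22.6]
eef_rot: [-0.001, 0.712, 0.702, -0.0]
wrist_force: [-0.1, 0.3, 0.1]
width: 85.2
```

>>> {"method": "arm_command", "body": {"plan": [[[0.65,0,0,0,0],[0.5,0,0,0,0],[0.4,0,0,0,0],[0.3,0,0,0,0],[0.3,0,0,0,0]]]}}

```text
clock: 21.5
position: [651.1, -251.0, 25.1]
eef_rot: [0.001, 0.712, 0.702, 0.0]
wrist_force: [0.9, 0.4, 5.6]
width: 42.7
```

>>> {"method": "arm_command", "body": {"plan": [[[0.2,0,0,0,0],[0.2,0,0,0.003,0],[0.2,0,0,0.012,0],[0.2,0,0,0.03,0],[0.2,0,0,0.045,0]]]}}

```text
clock: 22.0
position: [650.0, -250.5, 69.1]
eef_rot: [-0.0, 0.712, 0.702, -0.0]
wrist_force: [0.4, -0.5, -1.1]
width: 42.8
```

>>> {"method": "arm_command", "body": {"plan": [[[0.2,-0.003,0.006,0.015,0],[0.2,-0.011,0.022,0.03,0],[0.2,-0.026,0.05,0.042,0],[0.2,-0.043,0.083,0.045,0],[0.2,-0.06,0.115,0.045,0]]]}}

```text
clock: 22.5
position: [589.7, -134.4, 115.0]
eef_rot: [0.001, 0.712, 0.702, 0.001]
wrist_force: [0.7, 0.1, -1.9]
width: 42.9
```

>>> {"method": "arm_command", "body": {"plan": [[[0.2,-0.017,0.033,0,0],[0.2,-0.034,0.066,0,0],[0.2,-0.052,0.1,0,0],[0.2,-0.07,0.134,0,0],[0.2,-0.087,0.168,0,0]]]}}

```text
clock: 23.0
position: [501.9, 34.0, 114.1]
eef_rot: [0.0, 0.712, 0.702, 0.0]
wrist_force: [0.8, -0.4, -1.4]
width: 42.9
```

>>> {"method": "arm_command", "body": {"plan": [[[0.2,-0.017,0.033,0,0],[0.2,-0.032,0.062,0,0],[0.2,-0.041,0.079,0,0],[0.2,-0.0435,0.083,-0.015,0],[0.2,-0.0435,0.083,-0.035,0]]]}}

```text
clock: 23.5
position: [459.8, 116.9, 79.8]
eef_rot: [0.001, 0.711, 0.703, 0.001]
wrist_force: [-0.2, 0.6, -1.7]
width: 43.0
```

>>> {"method": "arm_command", "body": {"plan": [[[0.2,0,0,-0.012,0],[0.2,0,0,-0.017,0],[0.2,0,0,-0.017,0]]]}}

```text
clock: 23.8
position: [459.2, 115.6, 61.3]
eef_rot: [-0.0, 0.712, 0.702, -0.0]
wrist_force: [-0.3, 0.1, -0.8]
width: 42.9
```

```bash
python3 - <<'E'
from h import *
d=shot("side");im=d["pixels"][150:270,200:360]
cv2.imwrite("pics/g2.png",cv2.resize(im,(640,480)))
o=bot.get_obs();print(o["position"],o["wrist_force"],o["width"])
E
```

```text
[459.70974957 115.55959541  61.78746537] [ 0.32717982  1.07320349 -1.22141835] 42.94812988515126
```

View pics/g2.png

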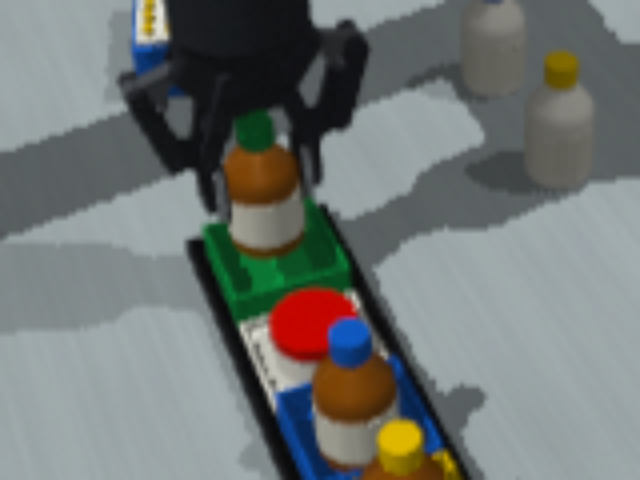

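The green-capped bottle is upright over the green insert (265,200). Lowering it.

>>> {"method": "arm_command", "body": {"plan": [[[0.2,0,0,-0.01,0],[0.2,0,0,-0.02,0],[0.2,0,0,-0.026,0],[0.2,0,0,-0.029,0],[0.2,0,0,-0.03,0]]]}}

```text
clock: 24.35
position: [459.0, 115.5, 31.0]
eef_rot: [-0.001, 0.712, 0.702, -0.001]
wrist_force: [-3.3, -1.0, 8.1]
width: 42.9
```

>>> {"method": "arm_command", "body": {"plan": [[[0.2,0,0,-0.001,0],[0.2,0,0,-0.002,0],[0.2,0,0,-0.002,0]]]}}

```text
clock: 24.65
position: [459.1, 115.5, 31.0]
eef_rot: [-0.0, 0.712, 0.702, -0.0]
wrist_force: [-7.6, -0.4, 18.9]
width: 42.8
```

>>> {"method": "arm_command", "body": {"plan": [[[0.2,0,0,0.002,0],[0.57,0,0,0.002,0],[0.65,0,0,0.002,0],[0.8,0,0,0.002,0],[1,0,0,0.002,0]]]}}

```text
clock: 25.15
position: [459.6, 115.5, 31.1]
eef_rot: [-0.0, 0.712, 0.702, -0.0]
wrist_force: [0.2, -0.2, -0.3]
width: 80.1
```

>>> {"method": "arm_command", "body": {"plan": [[[1,0,0,0.004,0],[1,0,0,0.02,0],[1,0,0,0.045,0],[1,0,0,0.085,0],[1,0,0,0.13,0]]]}}

```text
clock: 25.65
position: [458.5, 115.5, 161.9]
eef_rot: [-0.001, 0.712, 0.702, -0.001]
wrist_force: [1.3, 0.4, -0.6]
width: 85.3
```

>>> {"method": "arm_command", "body": {"plan": [[[1,-0.02,0.03,0.01,0],[1,-0.04,0.065,0.02,0],[1,-0.06,0.1,0.03,0],[1,-0.08,0.135,0.03,0],[1,-0.1,0.17,0.03,0]]]}}

```text
clock: 26.15
position: [358.9, 286.8, 192.1]
eef_rot: [0.0, 0.712, 0.702, 0.001]
wrist_force: [-0.1, 0.3, -1.0]
width: 85.2
```

>>> {"method": "arm_command", "body": {"plan": [[[1,-0.01,0.04,0,0],[1,-0.02,0.08,0,0],[1,-0.03,0.12,0,0],[1,-0.03,0.13,0,0],[1,-0.03,0.13,0,0]]]}}

```text
clock: 26.65
position: [329.2, 416.5, 191.1]
eef_rot: [0.0, 0.711, 0.703, -0.0]
wrist_force: [-0.0, 0.1, -0.2]
width: 86.0
```

```bash
python3 - <<'E'
from h import *
t=shot("top");d=shot("side")
cv2.imwrite("pics/f.png",np.vstack([cv2.resize(t["pixels"][140:260,210:390],(450,300)),cv2.resize(d["pixels"][130:330,230:430],(450,300))]))
HUE["green"]=(45,90)
for n,q in(("top",t),("side",d)):
  for c in HUE:
    for a,b,ce in blobs(q,c,20,100,40):
        z=36 if c=="red" else 94 if n=="top" else 86
        p=ray(q,ce,z)[:2].round()
        if 380<p[0]<700 and -150<p[1]<270: print(n,c,a,ce,p,z)
print(bot.get_obs()["position"],bot.get_obs()["clock"])
E
```

```text
top blue 45 [223.3 153.9] [660. 243.] 94
top blue 424 [322.8 231. ] [459. -30.] 94
top blue 48 [323.4 231.6] [457. -32.] 94
top yellow 44 [262.  155.4] [658. 138.] 94
top yellow 401 [349.1 232.6] [ 456. -101.] 94
top yellow 64 [351.1 233.2] [ 455. -106.] 94
top green 70 [260.9 226.1] [468. 136.] 94
top green 93 [280.8 225.5] [471.  82.] 94
top green 35 [268.6 229.7] [459. 115.] 94
top red 209 [297.1 229.7] [459.  41.] 36
side blue 467 [249.9 164.7] [460. 236.] 86
side blue 65 [322.6 145. ] [661. 242.] 86
side blue 111 [287.  235.4] [458. -32.] 86
side blue 114 [303.3 251. ] [472. -85.] 86
side blue 235 [275.9 259.8] [416. -84.] 86
side yellow 75 [339.7 166.8] [659. 134.] 86
side yellow 147 [299.7 261.6] [ 456. -107.] 86
side green 83 [265.  192.4] [460. 117.] 86
side green 377 [268.6 216.1] [443.  38.] 86
side red 267 [276.2 230.4] [456.  39.] 36
[329.64843306 414.54640981 191.04472443] 26.75
```

View pics/f.png

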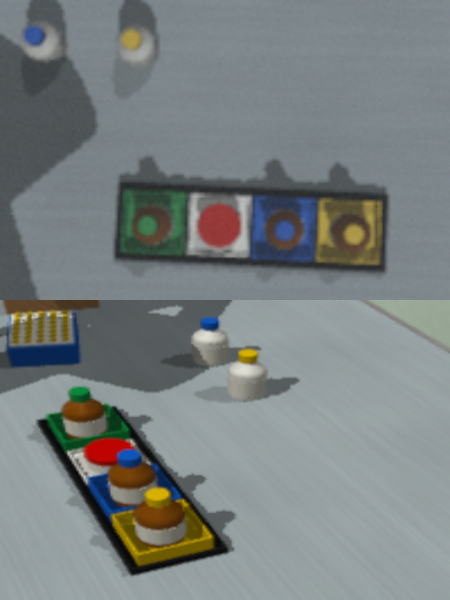

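All four items are centred upright in the right inserts (top: caps at (148,226), (284,230), (353,234), lid at (219,226)). Both white bottles are unmoved and the robot is clear. Handing in.

```bash
python3 -c "
from station import bot
print(bot.finish_job())"
```

```text
the job is handed in; nothing more can be done
None
```

The carrier is packed and the job is handed in at about 27 s of the 104 s allowed. The interface reports no verdict, so what follows rests on my own checks.

- **Pot:** I took the top pot from the dispenser and set it lid up in the white insert.
- **Bottles:** The amber yellow, blue and green bottles went into the inserts of their cap colours. I lowered each onto the insert floor until I felt light contact of about 10–20 N, then released it.
- **Position check:** After I moved the arm clear, both cameras put each bottle within about 2 mm of my insert estimate and the pot within about 4 mm. Those estimates come from the same cameras, calibrated to about 2 mm. All four looked upright.
- **White bottles:** They are standing, and their measured positions match the start within camera error.
- **Disagreements:** First contact came about 1–2 mm higher than I calculated for each item. The pictures show them seated, but I did not measure their seated height on its own. Before lowering the pot I read its position from the arm rather than measuring it in the image.

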